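# Pack away the fly-tying chest

## Robot

A 6-joint arm with a two-finger parallel gripper is mounted at the origin on the work surface. World frame = base frame: x ahead of the robot, y to its left, z up, the work surface at z = 0. Lengths are in m, angles in degrees, forces in N, time in s.
With the tool pointing down it reaches from about 0.375 to 0.9 m from the base axis. Payload 3.1 kg.
Tool frame: the origin (TCP) lies on the centre line of the jaws, within the pads' length; the fingertips stand finger_overhang ahead of it and the grasp point (between the pads) lies 5 mm behind it (finger_overhang is the distance from the TCP to the fingertips, in m); z points along the fingers, y is the line along which they close (so a half turn about z gives the same grasp; the last joint's range is limited). The gripper opens to 87 mm and grips with 3 to 60 N. Pads are 19 mm wide; open, the fingers measure 117 mm over their backs; the gripper's body (75 mm by 190 mm) begins 51 mm behind the grasp point.
Start: joints at [-77.206, 30.224, 82.088, -0, 67.689, -10.227], TCP at [0.244, -0.575, 0.237] pointing down, gripper open.
Joint ranges: [-176.69, 176.69], [-43.24, 126.21], [12.49, 139.97], [-82, 262], [0, 151.66], [-163.58, 163.58]. Speed limits (degrees/s): [159.86, 159.86, 180, 180, 180, 180].

## Interface

Orientations are given as a 3x3 rotation matrix whose columns are the frame's x, y, z axes.
In Python, from rig import read_state, capture, calibration, hand_in, finger_overhang gives the robot as it stands.
- The arm moves only by the tool send_rows, never from a script. Its argument "plan" is a list of rows, each a list of 5 numbers: the closure in counts, from 0 (fully open) to 255 (shut), then the shift along the tool's x, y, z in m, then the turn about the tool's z in rad. A call has 1 to 20 rows; each row shifts and turns the commanded pose from where the row before left it, along the tool's axes as they then stand; what a row does not reach is not made up. A row lasts 1/12 s, in which the tool goes at most 41.7 mm and 7.16 degrees, less where a joint would pass 70% of its speed; a pose out of reach is approached as far as the arm can. A call is refused whole if a number of a shift passes 0.0417 or a number of a turn 0.125, either way. A call with a gripper value outside its range is refused whole. The fingers move at their own pace and stop on an object; the grip force is fixed at half the most. Time passes only in rows, so rows that do not move let the fingers close. It gives the time, the measured TCP pose, the force, the opening and the grip force at its end, in the units of the state.
- read_state(): the state, without advancing time (a new reading comes with each control period).
- capture(name): name is "scene" or "top"; returns (picture, depth): 400x640x3 uint8, blue, green, red; 400x640 float32, m along the optical axis (not along the pixel's ray), 0 where there is no reading.
- calibration(name): a dict with "fx", "fy", "cx", "cy" (pixels), "dist_coeffs" ([k1, k2, p1, p2, k3] as OpenCV has them; the pictures are not rectified), "xyz" and "rotation" of the camera in the world. Camera axes: x right, y down, z forward; pixel columns grow to the right and rows downward; lengths in m; the calibration is good to about 2 mm. A picture is of the moment at which its call begins. calibration takes no time and is no camera call.
- hand_in(): hands the job in; it is judged then, once.
The state is a dict: "time_s": time; "joint_positions": joint angles; "qvel": joint speeds; "tau": joint torques, N m; "position": TCP position; "tcp_rot": TCP orientation; "force": force on the tool from outside, world axes, zero at the start; "moment": the same for the moment, N m; "opening": opening from 0.0 (shut) to 1.0 (fully open); "grasp_force": force on a finger pad.
Only numpy, scipy, OpenCV 4.12 (cv2) and the standard library are available. Lean on these libraries where they do the work, as an engineer would, in place of code of your own. Each camera call takes 0.05 s, during which the arm holds its last target. There are 200 camera calls.

## Task

Pack the tying things away in the bamboo chest: press the front edge of its touch-latch lid until it clicks, catch the lid as it springs up and swing it right back so that it stays open, then put every bead jar into the well underneath and every thread spool into the open drawer. Close the lid again and press it until it clicks shut and lies flush, and push the drawer fully home so that it seats in its catch. Leave the vise, the amber bottle and the tape measure where they are.

Things in the scene. Friction and masses are not known exactly. Their poses are not given: they have to be found in the camera images.
- chest: bamboo chest fixed on the desk, 190 mm deep (x), 330 wide (y), 100 high. Origin: centre of its underside; -x is its front (towards the robot), +y its left. Left bay (y +8 to +157 mm): the drawer, under a fixed top with a grey fly patch. Right bay (y -157 to -4 mm): the well under the touch-latch lid
- lid (a joint): lid angle, rad: 0 shut and flush, grows as the front edge rises; past 1.57 it stays open, stop at 1.70; below that it sinks slowly till it rests on the latch plunger at 0.42. Touch latch: press the front edge below flush to its firm stop at 3 to 4 mm (2 to 4 N all the way), let go: held shut, it pops up to 0.42 in 0.5 s; coming from open, it stays shut. Each such press changes over
- lid_edge (a point): middle of the lid's front edge, on its upper face. The lid is a bamboo panel 143 mm long (front to back), 149 wide, 10 thick, no handle; shut, its front edge is flush with the chest's front face, its upper face 100 mm above the desk. The chest's front wall below it is 83 mm high
- lid_hinge (a point): middle of the lid's hinge axis, at the lid's rear edge, along the chest's y: chest frame x +50, y -80, z 95 mm. The lid's front edge is 145 mm from it, the lid's faces 5 mm either side of its plane through the axis. Axes as the chest's
- well_in (a point): centre of the well's floor (chest frame x -20, y -80, z 42 mm), axes as the chest's. Inside: 130 mm (x) by 153 (y), 48 deep to the shut lid. In its front right corner (chest x -77, y -149) stands the latch: grey housing 13 mm across, its top 82 mm above the desk, with a white plunger 8 mm across whose tip is 90 mm above the desk when held, 145 when released
- drawer (a joint): how far the drawer is out, m: 0 = fully home; starts 0.108 to 0.122 out; slides out towards the chest's -x. Friction 1 to 2 N; from 0.018 to 0.007 it must be pushed over a ball catch (5 to 6 N), then the catch pulls it home and holds it; stopped short, it stays or comes back out to about 0.017
- drawer_front (a point): middle of the outer face of the drawer's front panel, 45 mm above the desk; axes as the chest's. Bamboo panel 145 mm wide, 12 thick, from 12 to 82 mm above the desk, with a finger notch 49 mm wide and 18 deep in the middle of its top edge; no handle. Home, it is flush with the chest's front face
- drawer_in (a point): centre of the drawer's inner floor (30 mm above the desk); moves with the drawer, axes as the chest's. Inside: 156 mm (x) by 129 (y); side walls rise to 64 mm above, the front panel to 82 mm above the desk. The rear stays under the chest's fixed top: with the drawer out by q, only the front (q - 12 mm) of the inside is open from above
- spool1: thread spool with pink thread between white flanges, 30 mm diameter, 36 mm high, about 25 g, standing on the desk; origin: centre of its underside, z its axis. May be absent
- spool2: thread spool with yellow thread between white flanges, 30 mm diameter, 36 mm high, about 25 g, standing on the desk; origin: centre of its underside, z its axis. May be absent
- spool3: thread spool with blue thread between white flanges, 30 mm diameter, 36 mm high, about 25 g, standing on the desk; origin: centre of its underside, z its axis. May be absent
- jar1: small clear jar of gold beads with a black screw cap, 32 mm diameter, 36 mm high, about 45 g, standing on the desk; origin: centre of its underside, z its axis. May be absent
- jar2: small clear jar of copper beads with a black screw cap, 32 mm diameter, 36 mm high, about 45 g, standing on the desk; origin: centre of its underside, z its axis. May be absent
- jar3: small clear jar of dark grey beads with a black screw cap, 32 mm diameter, 36 mm high, about 45 g, standing on the desk; origin: centre of its underside, z its axis. May be absent
- vise: bystander: the fly-tying vise, a black base plate 110 x 150 x 12 mm with a steel stem and jaws up to 260 mm high; origin: centre of the base's underside
- cement: bystander: small amber bottle with a white cap, 28 mm diameter, 55 mm high; origin: centre of its underside
- tape: bystander: blue tape measure lying flat, 62 x 62 x 30 mm; origin: centre of its underside
Things that resemble listed ones, but are neither listed nor needed, are in the scene too. What is shaped like the jar1 but turquoise is not meant. Leave any green look-alike of the spool2 alone.

How it is judged (in metres and radians):
On the way, in this order (a step that is already met when the one before it is completed fails the run):
1. the touch latch is released and the lid is swung right back (value of joint lid above 1.5 rad), for 0.3 s.
2. every bead jar is in the well (x of jar1 in the frame of well_in between -0.064 and 0.064 m and y of jar1 in the frame of well_in between -0.076 and 0.076 m and z of jar1 in the frame of well_in between -0.006 and 0.032 m and x of jar2 in the frame of well_in between -0.064 and 0.064 m and y of jar2 in the frame of well_in between -0.076 and 0.076 m and z of jar2 in the frame of well_in between -0.006 and 0.032 m and x of jar3 in the frame of well_in between -0.064 and 0.064 m and y of jar3 in the frame of well_in between -0.076 and 0.076 m and z of jar3 in the frame of well_in between -0.006 and 0.032 m), for 0.3 s.
3. the lid is shut on its latch (value of joint lid below 0.03 rad), for 0.4 s.
At the end, for the whole second after the job is handed in: every jar present lies or stands on the well's floor, every spool present in the drawer, the lid is latched shut (under 0.03 rad) and the drawer is home in its catch (under 4 mm) (all of step 2 and value of joint lid below 0.03 rad and value of joint drawer below 0.004 m and x of spool1 in the frame of drawer_in between -0.078 and 0.078 m and y of spool1 in the frame of drawer_in between -0.065 and 0.065 m and z of spool1 in the frame of drawer_in between -0.006 and 0.03 m and x of spool2 in the frame of drawer_in between -0.078 and 0.078 m and y of spool2 in the frame of drawer_in between -0.065 and 0.065 m and z of spool2 in the frame of drawer_in between -0.006 and 0.03 m and x of spool3 in the frame of drawer_in between -0.078 and 0.078 m and y of spool3 in the frame of drawer_in between -0.065 and 0.065 m and z of spool3 in the frame of drawer_in between -0.006 and 0.03 m); the robot touches nothing.
It fails at once if the vise is pushed away (more than 3 cm) (distance of vise from where it was at the start of the episode above 0.03 m).
It fails at once if the amber bottle is pushed away (more than 3 cm) (distance of cement from where it was at the start of the episode above 0.03 m).
It fails at once if the tape measure is pushed away (more than 3 cm) (distance of tape from where it was at the start of the episode above 0.03 m).
Of spool1, spool2, spool3 only 2 to 3 are there at a start; the rules pass over those that are not, and their reading is None.
Of jar1, jar2, jar3 only 2 to 3 are there at a start; the rules pass over those that are not, and their reading is None.
At some moment in a run one of spool1, spool2, spool3, jar1, jar2, jar3 may be knocked a few centimetres aside while the robot is not near it.
Once in a run the grip may slacken for a moment while it holds something.
It also fails if it takes over 210 s, if anything falls off the work surface, if the arm or the gripper's body presses on something with over 40 N, if the wrist force passes 120 N, or if a joint passes its speed limit or range.

## Working session

There is one attempt and no reset: what is moved stays moved. The work goes in short steps, Python scripts to look and compute and a tool call to move; the robot and the scene stay as the last step left them, time stands still between calls to the robot, and variables do not carry over. Pictures are saved under pics/ and viewed, at most 14 in all, crops included, and the job is handed in when it is done.

Besides the shell and the picture viewer there is one more tool, called after "Request:" as a command line: name --pt "numbers of a row" for each row, then --argument value for the rest. send_rows: Moves the arm, as the interface text tells. Its arguments: {"type":"object","properties":{"plan":{"type":"array","items":{"type":"array","items":{"type":"number"}}}},"required":["plan"]}

```bash
mkdir -p pics
python3 - <<'E'
from rig import *
import cv2
s=read_state();print(s['position'],s['tcp_rot'],finger_overhang)
for n in("scene","top"):
    p,d=capture(n);cv2.imwrite(f"pics/{n}0.png",p);
    import numpy as np;np.save(f"pics/{n}0.npy",d)
    c=calibration(n);print(n,c)
E
```

```text
[ 0.24431168 -0.57450133  0.23555886] [[ 9.20345461e-01  3.91106147e-01 -4.63061417e-04]
 [ 3.91106207e-01 -9.20343073e-01  2.13595129e-03]
 [ 4.09208311e-04 -2.14691927e-03 -9.99997612e-01]] 0.014
scene {'fx': 384.12348332955236, 'fy': 384.12348332955236, 'cx': 315.8561812109742, 'cy': 203.886180346973, 'dist_coeffs': array([0.01056672, 0.        , 0.        , 0.        , 0.        ]), 'xyz': array([ 0.92357453, -0.71801506,  0.68098854]), 'rotation': array([[ 0.90603498,  0.22850979, -0.35620765],
       [ 0.42282455, -0.52435799,  0.73909952],
       [-0.01788885, -0.82026336, -0.57170623]])}
top {'fx': 441.91992135436203, 'fy': 441.91992135436203, 'cx': 316.7446387502035, 'cy': 192.2209019398226, 'dist_coeffs': array([-0.06779904,  0.        ,  0.        ,  0.        ,  0.        ]), 'xyz': array([0.4721606 , 0.01983957, 1.42266666]), 'rotation': array([[-0.0108041 , -0.99759134,  0.06851851],
       [-0.99993476,  0.01103267,  0.00295843],
       [-0.00370725, -0.06848207, -0.99764546]])}
```

View pics/scene0.png

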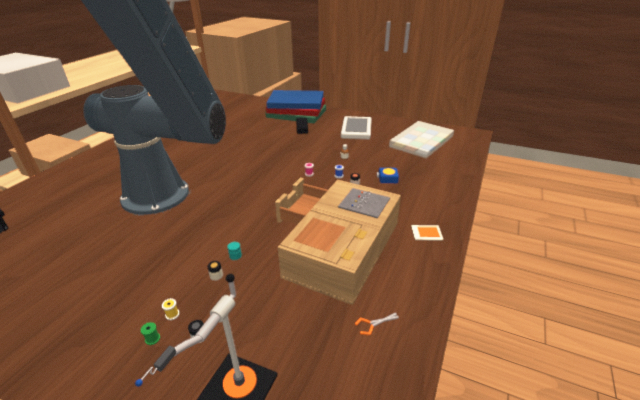

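View pics/top0.png

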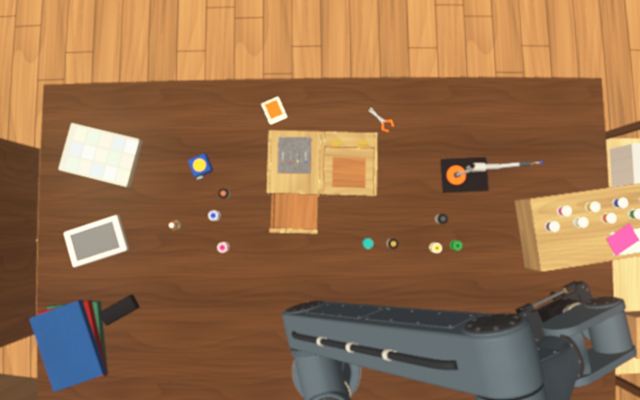

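The scene shows the chest with its drawer open. In the top view I read:
- pink spool (223,247), blue spool (214,215), dark-capped jar (223,193)
- amber bottle (174,225), tape (200,166), vise (460,175)
- turquoise decoy (368,243), jar (392,243)
- yellow spool (436,247), green decoy (456,245), dark jar (442,218)

Next I'll check these in a close crop and compute positions.

```bash
cat > h.py <<'E'
import cv2,numpy as np
from rig import *
def pix2plane(n,uv,z):
    c=calibration(n);K=np.array([[c['fx'],0,c['cx']],[0,c['fy'],c['cy']],[0,0,1]])
    q=cv2.undistortPoints(np.array(uv,float).reshape(-1,1,2),K,c['dist_coeffs']).reshape(-1,2)
    r=np.c_[q,np.ones(len(q))]@c['rotation'].T
    return c['xyz']+r*((z-c['xyz'][2])/r[:,2])[:,None]
def pts(n,d):
    c=calibration(n);K=np.array([[c['fx'],0,c['cx']],[0,c['fy'],c['cy']],[0,0,1]])
    v,u=np.mgrid[:400,:640]
    q=cv2.undistortPoints(np.c_[u.ravel(),v.ravel()].astype(float).reshape(-1,1,2),K,c['dist_coeffs']).reshape(-1,2)
    P=(np.c_[q,np.ones(len(q))]*d.reshape(-1,1))@c['rotation'].T+c['xyz']
    return P.reshape(400,640,3)
def blob(P,x,y,r=0.03,zlo=0.02,zhi=0.06):
    m=(np.hypot(P[...,0]-x,P[...,1]-y)<r)&(P[...,2]>zlo)&(P[...,2]<zhi)
    q=P[m];
    if len(q)<5: return None
    (cx,cy),rr=cv2.minEnclosingCircle(q[:,:2].astype(np.float32))
    return np.round([*q[:,:2].mean(0),cx,cy,rr,q[:,2].max(),len(q)],4)
def drive(dp=None):
    pass
E
python3 - <<'E'
from h import *
p=cv2.imread('pics/top0.png');d=np.load('pics/top0.npy')
P=pts('top',d)
for n,uv in dict(pink=(223,247),blue=(214,215),jarA=(223,193),cem=(174,225),turq=(368,243),jarB=(392,243),yel=(436,247),grn=(456,245),jarC=(442,218)).items():
    w=pix2plane('top',[uv],0.036)[0];print(n,w[:2].round(3),blob(P,*w[:2]))
w=P[120:240,260:385]
for zlo,zhi in((.092,.11),(.07,.09),(.055,.069)):
    m=(w[...,2]>zlo)&(w[...,2]<zhi);q=w[m];print(zlo,len(q),q[:,:2].min(0),q[:,:2].max(0),np.median(q[:,2]),cv2.minAreaRect(q[:,:2].astype(np.float32)) )
print(pix2plane('top',[(267,194),(378,194.5),(268,130),(377,132)],.1))
a=cv2.resize(p[120:260,165:385],None,fx=3.6,fy=3.6,interpolation=cv2.INTER_CUBIC);cv2.imwrite('pics/c1.png',a)
s=cv2.imread('pics/scene0.png')
b=cv2.resize(s[130:220,270:410],None,fx=4,fy=4,interpolation=cv2.INTER_CUBIC)
b2=cv2.resize(s[230:350,130:250],None,fx=3,fy=3,interpolation=cv2.INTER_CUBIC)
o=np.zeros((360,920,3),np.uint8);o[:360,:560]=b;o[:360,560:]=b2
cv2.imwrite('pics/c2.png',cv2.resize(o,(800,313)))
E
```

```text
pink [0.399 0.32 ] [3.986e-01 3.215e-01 3.996e-01 3.215e-01 1.450e-02 4.410e-02 6.800e+01]
blue [0.499 0.348] [4.975e-01 3.500e-01 4.982e-01 3.504e-01 1.540e-02 4.580e-02 7.500e+01]
jarA [0.568 0.32 ] [5.673e-01 3.188e-01 5.672e-01 3.184e-01 1.580e-02 4.430e-02 7.900e+01]
cem [0.469 0.476] [4.697e-01 4.749e-01 4.690e-01 4.784e-01 1.350e-02 5.960e-02 6.600e+01]
turq [ 0.407 -0.134] [ 4.054e-01 -1.328e-01  4.052e-01 -1.331e-01  1.600e-02  4.500e-02
  8.600e+01]
jarB [ 0.406 -0.21 ] [ 4.039e-01 -2.110e-01  4.035e-01 -2.115e-01  1.600e-02  4.480e-02
  8.700e+01]
yel [ 0.391 -0.348] [ 3.910e-01 -3.480e-01  3.912e-01 -3.481e-01  1.430e-02  4.450e-02
  6.800e+01]
grn [ 0.396 -0.412] [ 3.968e-01 -4.133e-01  3.966e-01 -4.136e-01  1.490e-02  4.310e-02
  7.500e+01]
jarC [ 0.482 -0.369] [ 4.796e-01 -3.685e-01  4.798e-01 -3.699e-01  1.510e-02  4.320e-02
  8.500e+01]
0.092 6616 [ 0.55244633 -0.15813913] [0.75162148 0.17644775] 0.10184598735738015 ((0.6529664993286133, 0.007701262831687927), (0.3313450813293457, 0.19139611721038818), 88.04988098144531)
0.07 185 [ 0.44066148 -0.14851376] [0.70365806 0.17287883] 0.08347360220588573 ((0.5613157153129578, 0.02918301522731781), (0.19964195787906647, 0.36315402388572693), 35.02686309814453)
0.055 222 [ 0.44378964 -0.15273803] [0.70238061 0.16870439] 0.0646008884513487 ((0.5378046035766602, 0.033435627818107605), (0.21299228072166443, 0.3067256510257721), 39.13056182861328)
[[ 0.55929863  0.17319863  0.1       ]
 [ 0.55411234 -0.16000483  0.1       ]
 [ 0.75405488  0.16975834  0.1       ]
 [ 0.74414508 -0.16105809  0.1       ]]
```

View pics/c1.png

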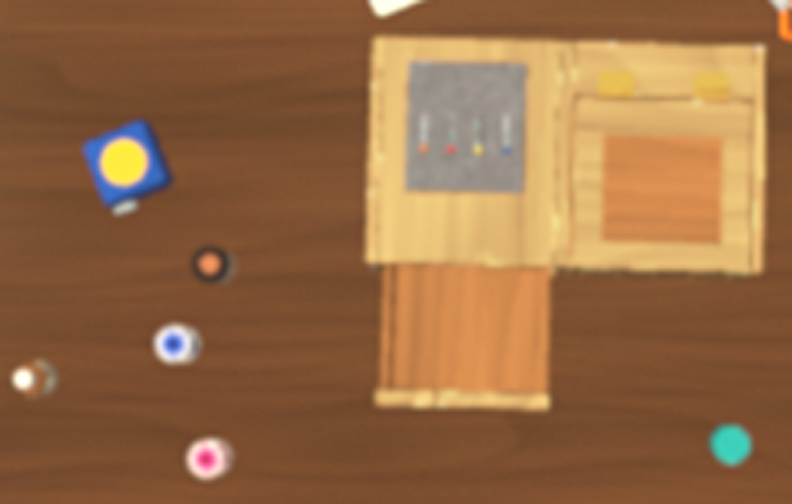

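View pics/c2.png

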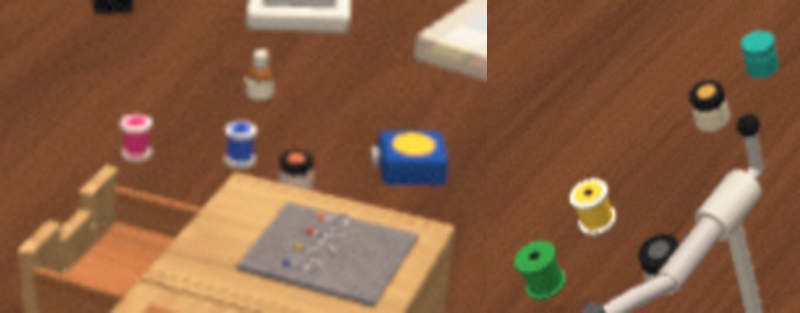

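All six items are present:
- **Jars:** gold (392,243), grey (442,218), copper (223,193).
- **Spools:** pink (223,247), blue (214,215), yellow (436,247).
- **Decoys to leave alone:** turquoise (368,243) and green (456,245).

Run:
```python
from h import *
d=np.load('pics/top0.npy');P=pts('top',d)
w=P[120:240,260:385].reshape(-1,3)
q=w[(abs(w[:,2]-.1018)<.004)]
# front edge & sides
def edge(ax,sgn,lo,hi):
    o=1-ax;bins=np.arange(lo,hi,.006);pp=[]
    for b in bins:
        m=q[(q[:,o]>b)&(q[:,o]<b+.006)]
        if len(m)>3: pp.append((b+.003,(m[:,ax]*sgn).max()*sgn))
    pp=np.array(pp);f=np.polyfit(pp[:,0],pp[:,1],1);r=pp[:,1]-np.polyval(f,pp[:,0])
    k=abs(r)<.004;return np.polyfit(pp[k,0],pp[k,1],1)
print('front',edge(0,-1,-.14,.16),'rear',edge(0,1,-.14,.16),'left',edge(1,1,.57,.73),'right',edge(1,-1,.57,.73))
dr=w[(w[:,2]>.076)&(w[:,2]<.09)&(w[:,0]<.5)];print('drawer front',dr[:,:2].min(0),dr[:,:2].max(0))
S=pts('scene',np.load('pics/scene0.npy'))
for n,A in(('top',P),('scene',S)):
    v=A.reshape(-1,3);v=v[(v[:,1]<-.3)&(v[:,1]>-.8)&(v[:,0]>.35)&(v[:,0]<.8)]
    for a,b in((.005,.03),(.05,.1),(.1,.15),(.15,.2),(.2,.3)):
        k=v[(v[:,2]>a)&(v[:,2]<b)]
        if len(k):print(n,a,k[:,:2].min(0).round(3),k[:,:2].max(0).round(3),len(k))
```

```text
front [0.03488979 0.55865015] rear [0.03490393 0.74610243] left [-0.02895547  0.19012489] right [-0.0201855 -0.1425912]
drawer front [0.44066148 0.02729015] [0.45425285 0.16950431]
top 0.005 [ 0.35  -0.799] [ 0.799 -0.3  ] 2877
top 0.05 [ 0.35  -0.645] [ 0.624 -0.418] 451
top 0.1 [ 0.35 -0.8 ] [ 0.625 -0.418] 3742
top 0.15 [ 0.444 -0.784] [ 0.622 -0.418] 15
top 0.2 [ 0.608 -0.584] [ 0.631 -0.388] 348
scene 0.005 [ 0.384 -0.483] [ 0.675 -0.342] 2406
scene 0.05 [ 0.616 -0.431] [ 0.625 -0.423] 102
scene 0.1 [ 0.617 -0.432] [ 0.625 -0.423] 117
scene 0.15 [ 0.616 -0.432] [ 0.625 -0.423] 119
scene 0.2 [ 0.608 -0.587] [ 0.632 -0.391] 1382
```

Request:
send_rows --pt "255 0 0 0 0.1005" --pt "255 0 0 0 0.1005" --pt "255 0 0 0 0.1005" --pt "255 0 0 0 0.1005" --pt "255 0.0202 -0.0316 0.0062 0" --pt "255 0.0202 -0.0316 0.0062 0" --pt "255 0.0202 -0.0316 0.0062 0" --pt "255 0.0202 -0.0316 0.0062 0" --pt "255 0.0202 -0.0316 0.0062 0" --pt "255 0.0202 -0.0316 0.0062 0" --pt "255 0.0202 -0.0316 0.0062 0" --pt "255 0.0202 -0.0316 0.0062 0" --pt "255 0.0202 -0.0316 0.0062 0" --pt "255 0.0202 -0.0316 0.0062 0" --pt "255 0.0202 -0.0316 0.0062 0" --pt "255 0.0202 -0.0316 0.0062 0" --pt "255 0.0202 -0.0316 0.0062 0" --pt "255 0.0202 -0.0316 0.0062 0" --pt "255 0.0202 -0.0316 0.0062 0" --pt "255 0.0202 -0.0316 0.0062 0"

```text
time_s: 1.77
position: [0.5682, -0.0678, 0.1367]
tcp_rot: [[1.0, -0.0, -0.001], [-0.0, -1.0, 0.0], [-0.001, -0.0, -1.0]]
force: [0.5, 0.0, -1.3]
opening: 0.006
grasp_force: 0.0
```

Request:
send_rows --pt "255 0 0 0.006 0" --pt "255 0 0 0.006 0" --pt "255 0 0 0.006 0" --pt "255 0 0 0.003 0" --pt "255 0 0 0.0015 0" --pt "255 0 0 0.0015 0" --pt "255 0 0 0.0015 0" --pt "255 0 0 0.0015 0" --pt "255 0 0 0.001 0" --pt "255 0 0 0.0 0" --pt "255 0 0 0.0 0"

```text
time_s: 2.68
position: [0.5665, -0.0706, 0.1106]
tcp_rot: [[1.0, -0.001, -0.002], [-0.001, -1.0, -0.001], [-0.002, 0.001, -1.0]]
force: [-5.4, -0.7, 9.5]
opening: 0.009
grasp_force: 4.6
```

Request:
send_rows --pt "255 0 0 -0.03 0" --pt "255 -0.02 0 -0.03 0" --pt "255 -0.03 0 0 0" --pt "255 0 0 0.01 0" --pt "255 0 0 0.02 0" --pt "255 0 0 0 0" --pt "255 0 0 0 0" --pt "255 0 0 0 0"

```text
time_s: 3.35
position: [0.5184, -0.0701, 0.1394]
tcp_rot: [[1.0, -0.001, 0.001], [-0.001, -1.0, -0.0], [0.001, 0.0, -1.0]]
force: [-0.8, 0.0, -0.2]
opening: 0.01
grasp_force: 0.0
```

Run:
```python
from h import *
p,d=capture('scene');cv2.imwrite('pics/s1.png',cv2.resize(p[120:320,220:440],None,fx=2.5,fy=2.5))
S=pts('scene',d).reshape(-1,3);k=S[(S[:,0]>.54)&(S[:,0]<.72)&(S[:,1]>-.15)&(S[:,1]<-.0)&(S[:,2]>.105)]
print(read_state()['position'],len(k));
for a in np.arange(.54,.72,.02):
    m=k[(k[:,0]>a)&(k[:,0]<a+.02)]
    if len(m):print(round(a,2),np.median(m[:,2]).round(3),len(m))
```

```text
[ 0.51856238 -0.07003632  0.1396269 ] 5216
0.54 0.361 2247
0.56 0.158 583
0.58 0.148 438
0.6 0.14 440
0.62 0.131 460
0.64 0.122 449
0.66 0.113 440
0.68 0.107 159
```

View pics/s1.png

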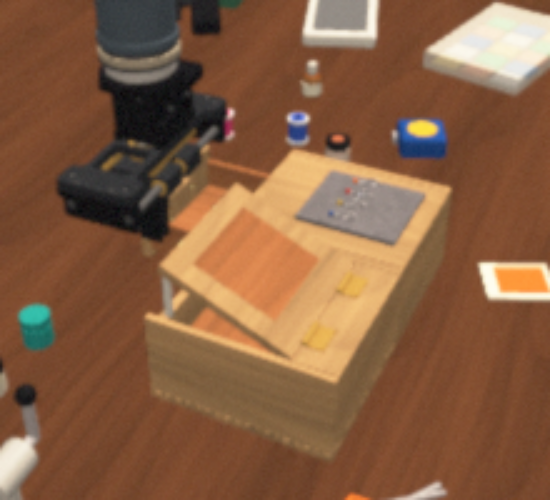

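The picture shows the lid popped to about 0.42 rad with its front edge at crop (165,265) and the gripper ahead of it. I'll lift it along its arc.

Request:
send_rows --pt "255 0.012 0 0 0" --pt "255 0.012 0 0 0" --pt "255 0.0105 0 0 0" --pt "255 0.008 0 -0.008 0" --pt "255 0.006 0 -0.0116 0" --pt "255 0.006 0 -0.0116 0" --pt "255 0.009 0 -0.0114 0" --pt "255 0.009 0 -0.0114 0" --pt "255 0.011 0 -0.0094 0" --pt "255 0.011 0 -0.0094 0" --pt "255 0.0127 0 -0.007 0" --pt "255 0.0127 0 -0.007 0" --pt "255 0 0 0 0"

```text
time_s: 4.48
position: [0.6411, -0.0702, 0.2283]
tcp_rot: [[1.0, 0.0, 0.007], [0.0, -1.0, -0.002], [0.007, 0.002, -1.0]]
force: [1.0, -0.3, 0.3]
opening: 0.007
grasp_force: 0.0
```

```bash
cat > lid.py <<'E'
from h import *
p,d=capture('scene');cv2.imwrite('pics/s2.png',cv2.resize(p[60:320,200:440],None,fx=2,fy=2))
S=pts('scene',d).reshape(-1,3);k=S[(S[:,0]>.56)&(S[:,0]<.76)&(S[:,1]>-.15)&(S[:,1]<-.09)&(S[:,2]>.115)&(S[:,2]<.25)]
for a in np.arange(.11,.25,.02):
    m=k[(k[:,2]>a)&(k[:,2]<a+.02)]
    if len(m):print('z',round(a+.01,2),'x',np.median(m[:,0]).round(3),len(m))
E
python3 lid.py
```

```text
z 0.12 x 0.693 112
z 0.14 x 0.687 166
z 0.16 x 0.682 135
z 0.18 x 0.676 158
z 0.2 x 0.669 162
z 0.22 x 0.663 173
z 0.24 x 0.657 91
```

Request:
send_rows --pt "255 0.012 0 0.001 0" --pt "255 0.012 0 0.002 0" --pt "255 0.012 0 0.002 0" --pt "255 0.01 0 0.002 0" --pt "255 0.006 0 0 0" --pt "255 0.004 0 0 0" --pt "255 0 0 0 0" --pt "255 0 0 0 0"

```text
time_s: 5.2
position: [0.6932, -0.0696, 0.2191]
tcp_rot: [[1.0, -0.0, -0.0], [-0.0, -1.0, 0.0], [-0.0, -0.0, -1.0]]
force: [0.2, -0.5, -0.0]
opening: 0.004
grasp_force: 0.0
```

```bash
python3 lid.py
```

```text
z 0.12 x 0.704 63
z 0.14 x 0.706 86
z 0.16 x 0.709 65
z 0.18 x 0.711 68
z 0.2 x 0.713 67
z 0.22 x 0.715 69
z 0.24 x 0.714 109
```

Request:
send_rows --pt "108 -0.0361 0.0 0 0" --pt "108 -0.0361 0.0 0 0" --pt "108 -0.0361 0.0201 0 0" --pt "108 -0.0361 0.0201 0 0" --pt "108 -0.0361 0.0201 0 0" --pt "108 -0.0361 0.0201 0 0" --pt "108 -0.0361 0.0201 0.02 0" --pt "108 -0.0361 0.0201 0.02 0" --pt "108 0 0.0204 0.02 0" --pt "108 0 0 0.035 0" --pt "108 0 0 0.035 0" --pt "108 0 0 0.029 0" --pt "108 0 0 0 0" --pt "108 0 0 0 0"

```text
time_s: 6.42
position: [0.4106, -0.2063, 0.0632]
tcp_rot: [[1.0, -0.0, -0.003], [-0.0, -1.0, 0.002], [-0.003, -0.002, -1.0]]
force: [0.8, 0.2, 0.7]
opening: 0.581
grasp_force: 0.0
```

```bash
python3 lid.py
cat > objs.py <<'E'
from h import *
p,d=capture('top');P=pts('top',d)
N=dict(pink=(.399,.3215),blue=(.498,.350),copper=(.567,.3187),gold=(.404,-.211),yel=(.391,-.348),grey=(.480,-.369))
for n,c in N.items():
    b=blob(P,*c,r=.045); print(n,b)
s=read_state();print(s['position'].round(4),s['opening'])
E
python3 objs.py
```

```text
z 0.12 x 0.705 53
z 0.14 x 0.707 82
z 0.16 x 0.711 56
z 0.18 x 0.713 63
z 0.2 x 0.716 63
z 0.22 x 0.718 65
z 0.24 x 0.718 111
pink [3.984e-01 3.217e-01 3.984e-01 3.216e-01 1.470e-02 4.440e-02 6.600e+01]
blue [4.976e-01 3.503e-01 4.974e-01 3.508e-01 1.530e-02 4.450e-02 7.500e+01]
copper [5.670e-01 3.190e-01 5.676e-01 3.185e-01 1.610e-02 4.570e-02 7.800e+01]
gold None
yel [ 3.996e-01 -3.545e-01  4.005e-01 -3.527e-01  9.400e-03  4.330e-02
  1.100e+01]
grey [ 4.798e-01 -3.685e-01  4.793e-01 -3.702e-01  1.570e-02  4.330e-02
  8.500e+01]
[ 0.4122 -0.2074  0.0653] 0.5733930724627129
```

Request:
send_rows --pt "108 -0.007 0.004 0 0" --pt "108 0 0 0 0" --pt "108 0 0 0.015 0" --pt "108 0 0 0.015 0" --pt "108 0 0 0.0165 0" --pt "108 0 0 0 0" --pt "255 0 0 0 0" --pt "255 0 0 0 0" --pt "255 0 0 0 0" --pt "255 0 0 0 0" --pt "255 0 0 0 0"

```text
time_s: 7.43
position: [0.4051, -0.2115, 0.0183]
tcp_rot: [[1.0, -0.0, 0.002], [-0.0, -1.0, -0.002], [0.002, 0.002, -1.0]]
force: [-0.8, -0.2, 6.8]
opening: 0.356
grasp_force: 30.0
```

Request:
send_rows --pt "255 0 0 -0.02 0" --pt "255 0 0 -0.037 0" --pt "255 0 0 -0.037 0" --pt "255 0 0 -0.037 0" --pt "255 0.0245 -0.01755 0 0" --pt "255 0.0245 -0.01755 0 0" --pt "255 0.0245 -0.01755 0 0" --pt "255 0.0245 -0.01755 0 0" --pt "255 0.0245 -0.01755 0 0" --pt "255 0.0245 -0.01755 0 0" --pt "255 0.0245 -0.01755 0 0" --pt "255 0.0245 -0.01755 0 0" --pt "255 0.0245 -0.01755 0 0" --pt "255 0.0245 -0.01755 0 0" --pt "255 0 0 0 0" --pt "255 0 0 0 0"

```text
time_s: 8.77
position: [0.6499, -0.0342, 0.1481]
tcp_rot: [[1.0, 0.002, -0.0], [0.002, -1.0, -0.0], [-0.0, 0.0, -1.0]]
force: [-1.0, 0.1, 0.3]
opening: 0.356
grasp_force: 30.0
```

Request:
send_rows --pt "255 0 0.004 0.02 0" --pt "255 0 0 0.025 0" --pt "255 0 0 0.025 0" --pt "255 0 0 0.012 0" --pt "255 0 0 0 0" --pt "255 0 0 0 0" --pt "128 0 0 0 0" --pt "128 0 0 0 0" --pt "128 0 0 0 0" --pt "128 0 0 0 0" --pt "128 0 0 -0.02 0" --pt "128 0 0 -0.03 0" --pt "128 0 0 -0.033 0" --pt "128 0 0 0 0"

```text
time_s: 9.93
position: [0.6542, -0.0403, 0.1568]
tcp_rot: [[1.0, 0.0, 0.014], [0.0, -1.0, -0.003], [0.014, 0.003, -1.0]]
force: [0.6, 0.6, 0.4]
opening: 0.499
grasp_force: 0.0
```

Request:
send_rows --pt "108 -0.029 0.02 0 0" --pt "108 -0.029 0.02 0 0" --pt "108 -0.029 0.02 0 0" --pt "108 -0.029 0.02 0 0" --pt "108 -0.029 0.02 0 0" --pt "108 -0.029 0.02 0 0" --pt "108 0 0.035 0 0" --pt "108 0 0.035 0 0" --pt "108 0 0.035 0 0" --pt "108 0 0.035 0 0" --pt "108 0 0.035 0 0" --pt "108 0 0.034 0.03 0" --pt "108 0 0 0.03 0" --pt "108 0 0 0.03 0" --pt "108 0 0 0 0" --pt "108 0 0 0 0"

```text
time_s: 11.27
position: [0.4745, -0.3646, 0.0606]
tcp_rot: [[1.0, -0.0, -0.003], [-0.0, -1.0, 0.003], [-0.003, -0.003, -1.0]]
force: [-0.3, 0.6, 0.4]
opening: 0.579
grasp_force: 0.0
```

```bash
python3 objs.py; python3 -c "
import cv2
p=cv2.imread('pics/s2.png')
from h import *
q,d=capture('scene');t,d=capture('top')
a=cv2.resize(q[100:360,120:440],(480,390));b=cv2.resize(t[110:270,200:480],(320,183))
o=np.zeros((390,800,3),np.uint8);o[:,:480]=a;o[:183,480:]=b;cv2.imwrite('pics/v1.png',o)"
```

```text
pink [3.988e-01 3.214e-01 4.001e-01 3.215e-01 1.500e-02 4.400e-02 6.700e+01]
blue [4.975e-01 3.504e-01 4.973e-01 3.505e-01 1.500e-02 4.410e-02 7.400e+01]
copper [5.671e-01 3.190e-01 5.673e-01 3.189e-01 1.580e-02 4.350e-02 7.900e+01]
gold None
yel None
grey None
[ 0.4756 -0.3656  0.0623] 0.5801752838570442
```

View pics/v1.png

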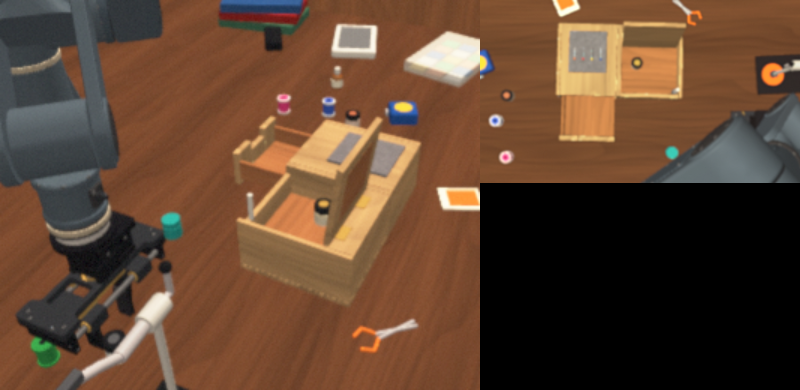

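Gold jar stands in the well (324,210). The lid is open, and the grey jar (113,338) is below the gripper.

Request:
send_rows --pt "108 0.005 0.004 0 0" --pt "108 0 0 0 0" --pt "108 0 0 0.014 0" --pt "108 0 0 0.014 0" --pt "108 0 0 0.0145 0" --pt "108 0 0 0 0" --pt "255 0 0 0 0" --pt "255 0 0 0 0" --pt "255 0 0 0 0" --pt "255 0 0 0 0" --pt "255 0 0 -0.02 0" --pt "255 0 0 -0.037 0" --pt "255 0 0 -0.037 0" --pt "255 0 0 -0.037 0" --pt "255 0 0 0 0"

```text
time_s: 12.67
position: [0.4841, -0.3733, 0.1585]
tcp_rot: [[1.0, -0.0, 0.011], [0.0, -1.0, -0.012], [0.011, 0.012, -1.0]]
force: [1.1, -0.9, 0.6]
opening: 0.362
grasp_force: 30.0
```

Request:
send_rows --pt "255 0 -0.0345 0 0" --pt "255 0 -0.0345 0 0" --pt "255 0 -0.0345 0 0" --pt "255 0 -0.0345 0 0" --pt "255 0 -0.0345 0 0" --pt "255 0.012 -0.0345 0 0" --pt "255 0.0235 -0.01 0 0" --pt "255 0.0235 -0.01 0 0" --pt "255 0.0235 -0.01 0 0" --pt "255 0.0235 -0.01 0 0" --pt "255 0.0235 -0.01 0 0" --pt "255 0.0235 -0.01 0 0" --pt "255 0 0 0 0" --pt "255 0 0 0 0"

```text
time_s: 13.83
position: [0.6343, -0.1027, 0.1503]
tcp_rot: [[1.0, 0.0, 0.001], [0.0, -1.0, -0.0], [0.001, 0.0, -1.0]]
force: [-0.5, 0.1, 0.3]
opening: 0.082
grasp_force: 0.0
```

The jar was lost on the way, so I'll look for it.

```bash
python3 -c "
from h import *
q,d=capture('scene');t,d2=capture('top')
a=cv2.resize(q[200:360,130:330],(500,400));b=cv2.resize(t[180:280,360:480],(300,250))
o=np.zeros((400,800,3),np.uint8);o[:,:500]=a;o[:250,500:]=b;cv2.imwrite('pics/v2.png',o)
P=pts('top',d2)
m=((P[...,2]>.012)&(P[...,2]<.06)&(P[...,0]>.36)&(P[...,0]<.56)&(P[...,1]<-.1)&(P[...,1]>-.45)).astype(np.uint8)
n,l,s,c=cv2.connectedComponentsWithStats(m)
for i in range(1,n):
  if s[i,4]>15: k=P[l==i];print(c[i].round(),s[i,4],k.mean(0).round(4),k[:,2].max().round(3),cv2.minAreaRect(k[:,:2].astype(np.float32)))
"
```

```text
[456. 245.] 80 [ 0.397  -0.4128  0.035 ] 0.043 ((0.39631763100624084, -0.4140244126319885), (0.02782396785914898, 0.02520756609737873), 89.17794799804688)
[436. 247.] 71 [ 0.3912 -0.3479  0.0347] 0.046 ((0.391148179769516, -0.34886038303375244), (0.024214541539549828, 0.02540263533592224), 88.48973846435547)
```

View pics/v2.png

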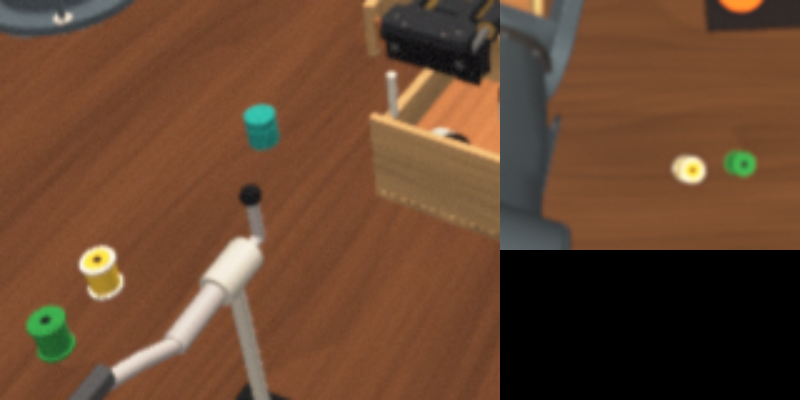

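A jar appears to lie in the well at (450,138), so it dropped in. I'll go on to the copper jar and check from there.

Request:
send_rows --pt "255 -0.0056 -0.0352 0 0" --pt "255 -0.0056 -0.0352 0 0" --pt "255 -0.0056 -0.0352 0 0" --pt "255 -0.0056 -0.0352 0 0" --pt "255 -0.0056 -0.0352 0 0" --pt "108 -0.0056 -0.0352 0 0" --pt "108 -0.0056 -0.0352 0 0" --pt "108 -0.0056 -0.0352 0 0" --pt "108 -0.0056 -0.0352 0 0" --pt "108 -0.0056 -0.0352 0 0" --pt "108 -0.0056 -0.0352 0 0" --pt "108 -0.0056 -0.0352 0 0" --pt "108 0 0 0.03 0" --pt "108 0 0 0.03 0" --pt "108 0 0 0.03 0" --pt "108 0 0 0 0" --pt "108 0 0 0 0"

```text
time_s: 15.35
position: [0.5645, 0.3191, 0.0591]
tcp_rot: [[1.0, 0.0, -0.004], [0.0, -1.0, -0.002], [-0.004, 0.002, -1.0]]
force: [0.6, 0.5, -0.2]
opening: 0.573
grasp_force: 0.0
```

```bash
python3 -c "
from h import *
q,d=capture('scene');t,d2=capture('top')
a=cv2.resize(q[130:310,260:420],(420,472));b=cv2.resize(t[120:240,260:385],(375,360))
o=np.zeros((472,800,3),np.uint8);o[:,:420]=a;o[:360,425:]=b;cv2.imwrite('pics/v3.png',o)
"; python3 objs.py; python3 lid.py
```

```text
pink [3.989e-01 3.166e-01 3.989e-01 3.205e-01 1.350e-02 4.520e-02 4.400e+01]
blue None
copper [5.708e-01 3.156e-01 5.698e-01 3.164e-01 1.140e-02 4.080e-02 1.800e+01]
gold None
yel [ 3.913e-01 -3.485e-01  3.907e-01 -3.488e-01  1.390e-02  4.570e-02
  6.500e+01]
grey None
[0.5679 0.32   0.0626] 0.5748140015057339
z 0.12 x 0.705 61
z 0.14 x 0.707 78
z 0.16 x 0.711 57
z 0.18 x 0.713 63
z 0.2 x 0.716 61
z 0.22 x 0.718 67
z 0.24 x 0.717 112
```

View pics/v3.png

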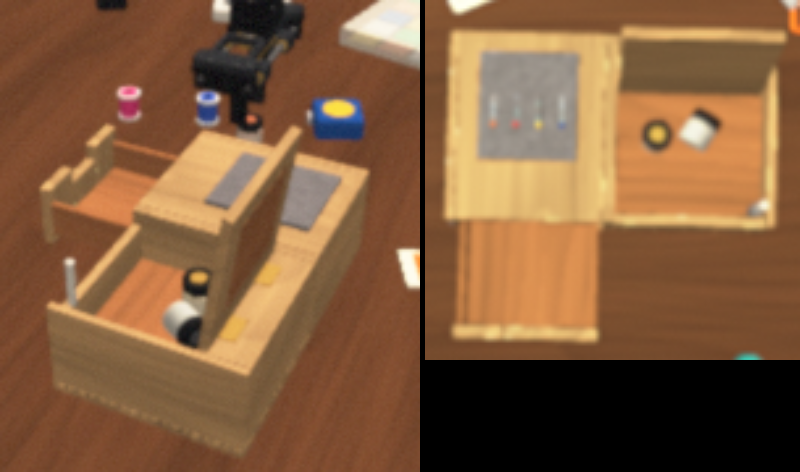

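Gold stands at (656,134), grey lies at (700,130), both inside the well. Next I grasp the copper jar.

Request:
send_rows --pt "108 0.001 0 0.014 0" --pt "108 0 0 0.014 0" --pt "108 0 0 0.0135 0" --pt "108 0 0 0 0" --pt "255 0 0 0 0" --pt "255 0 0 0 0" --pt "255 0 0 0 0" --pt "255 0 0 0 0" --pt "255 0 0 -0.02 0" --pt "255 0 0 -0.037 0" --pt "255 0 0 -0.037 0" --pt "255 0 0 -0.037 0" --pt "255 0 0 0 0"

```text
time_s: 16.63
position: [0.5725, 0.3218, 0.1587]
tcp_rot: [[1.0, 0.0, 0.016], [0.0, -1.0, 0.006], [0.016, -0.006, -1.0]]
force: [1.4, 0.5, -0.5]
opening: 0.356
grasp_force: 30.0
```

Request:
send_rows --pt "255 0.0045 0.0355 0 0" --pt "255 0.0045 0.0355 0 0" --pt "255 0.0045 0.0355 0 0" --pt "255 0.0045 0.0355 0 0" --pt "255 0.0045 0.0355 0 0" --pt "255 0.0045 0.0355 0 0" --pt "255 0.0045 0.0355 0 0" --pt "255 0.0045 0.0355 0 0" --pt "255 0.0045 0.0355 0 0" --pt "255 0.0045 0.0355 0 0" --pt "255 0 0 0 0" --pt "255 0 0 0 0" --pt "255 0 0 0 0"

```text
time_s: 17.72
position: [0.6119, -0.0351, 0.1498]
tcp_rot: [[1.0, -0.001, -0.0], [-0.001, -1.0, 0.001], [-0.0, -0.001, -1.0]]
force: [0.5, 0.6, -1.1]
opening: 0.36
grasp_force: 30.0
```

Request:
send_rows --pt "255 0.002 0.001 0.02 0" --pt "255 0 0 0.025 0" --pt "255 0 0 0.025 0" --pt "255 0 0 0.012 0" --pt "255 0 0 0 0" --pt "255 0 0 0 0" --pt "128 0 0 0 0" --pt "128 0 0 0 0" --pt "128 0 0 0 0" --pt "128 0 0 0 0" --pt "128 0 0 -0.02 0" --pt "128 0 0 -0.03 0" --pt "128 0 0 -0.04 0" --pt "128 0 0 -0.04 0" --pt "128 0 0 -0.04 0" --pt "128 0 0 0 0"

```text
time_s: 19.05
position: [0.6196, -0.0375, 0.2477]
tcp_rot: [[1.0, -0.0, 0.019], [-0.0, -1.0, -0.004], [0.019, 0.004, -1.0]]
force: [1.7, -1.3, -0.2]
opening: 0.499
grasp_force: 0.0
```

```bash
python3 -c "
from h import *
q,d=capture('scene');t,d2=capture('top')
a=cv2.resize(q[130:310,260:420],(420,472));b=cv2.resize(t[120:240,260:385],(375,360))
o=np.zeros((472,800,3),np.uint8);o[:,:420]=a;o[:360,425:]=b;cv2.imwrite('pics/v4.png',o)
"; python3 objs.py
```

```text
pink [3.987e-01 3.214e-01 4.005e-01 3.219e-01 1.550e-02 4.270e-02 6.900e+01]
blue [4.976e-01 3.502e-01 4.976e-01 3.502e-01 1.490e-02 4.740e-02 7.500e+01]
copper None
gold None
yel [ 3.912e-01 -3.483e-01  3.908e-01 -3.490e-01  1.400e-02  4.630e-02
  6.600e+01]
grey None
[ 0.6141 -0.0363  0.2385] 0.49995417526264824
```

View pics/v4.png

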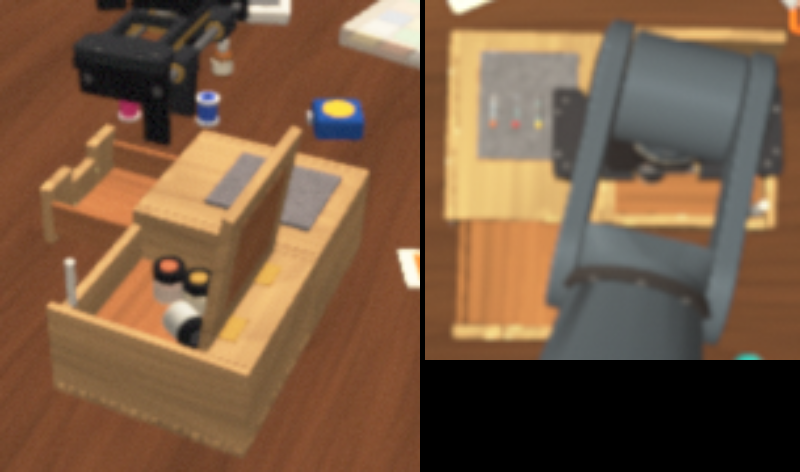

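All three jars are in the well: copper (169,275), gold (199,280), grey lying at (185,320). Now I'll close the lid from behind.

Request:
send_rows --pt "255 0 0 -0.025 0" --pt "255 0 0 -0.03 0" --pt "255 0.03 0.011 0 0" --pt "255 0.03 0.011 0 0" --pt "255 0.03 0.011 0 0" --pt "255 0.03 0 0 0" --pt "255 0.026 0 0 0" --pt "255 0 0 0 0" --pt "255 0 0 0 0" --pt "255 0 0 0.03 0" --pt "255 0 0 0.03 0" --pt "255 0 0 0.006 0" --pt "255 0 0 0 0"

```text
time_s: 20.28
position: [0.7567, -0.0686, 0.2223]
tcp_rot: [[1.0, -0.0, -0.01], [-0.0, -1.0, 0.002], [-0.01, -0.002, -1.0]]
force: [0.2, 0.4, 0.2]
opening: 0.007
grasp_force: 0.0
```

Request:
send_rows --pt "255 -0.012 0 0 0" --pt "255 -0.012 0 0 0" --pt "255 -0.012 0 0 0" --pt "255 -0.012 0 0 0" --pt "255 -0.012 0 0 0" --pt "255 -0.012 0 0 0" --pt "255 -0.012 0 0 0" --pt "255 -0.012 0 0 0" --pt "255 0 0 0 0" --pt "255 0 0 -0.03 0" --pt "255 0 0 -0.03 0" --pt "255 0 0 0 0"

```text
time_s: 21.28
position: [0.6686, -0.0703, 0.2954]
tcp_rot: [[1.0, -0.0, 0.015], [-0.0, -1.0, -0.004], [0.015, 0.004, -1.0]]
force: [-0.0, -0.1, 0.6]
opening: 0.004
grasp_force: 0.0
```

```bash
python3 lid.py
```

```text
z 0.12 x 0.684 173
z 0.14 x 0.673 222
z 0.16 x 0.66 213
z 0.18 x 0.648 224
z 0.2 x 0.634 235
z 0.22 x 0.625 130
```

Request:
send_rows --pt "255 -0.025 0 0 0" --pt "255 -0.025 0 0 0" --pt "255 -0.025 0 0 0" --pt "255 -0.025 0 0 0" --pt "255 0 0 0 0" --pt "255 0 0 0 0" --pt "255 0 0 0 0" --pt "255 0 0 0 0" --pt "255 0 0 0 0" --pt "255 0 0 0 0" --pt "255 0 0 0 0" --pt "255 0 0 0 0" --pt "255 0 0 0 0" --pt "255 0 0 0 0" --pt "255 0 0 0 0" --pt "255 0 0 0 0" --pt "255 0 0 0 0" --pt "255 0 0 0 0"

```text
time_s: 22.83
position: [0.5643, -0.0693, 0.2868]
tcp_rot: [[1.0, -0.0, 0.0], [-0.0, -1.0, 0.0], [0.0, -0.0, -1.0]]
force: [0.1, 0.3, 0.1]
opening: 0.008
grasp_force: 0.0
```

```bash
python3 lid.py
```

```text
z 0.12 x 0.645 373
z 0.14 x 0.606 496
z 0.16 x 0.575 174
```

Request:
send_rows --pt "255 0.012 0 0.027 0" --pt "255 0 0 0.027 0" --pt "255 0 0 0.027 0" --pt "255 0 0 0.027 0" --pt "255 0 0 0.008 0" --pt "255 0 0 0.008 0" --pt "255 0 0 0.008 0" --pt "255 0 0 0.008 0" --pt "255 0 0 0.008 0" --pt "255 0 0 0.008 0" --pt "255 0 0 0.006 0" --pt "255 0 0 0.004 0" --pt "255 0 0 0.003 0" --pt "255 0 0 0.002 0" --pt "255 0 0 0.002 0" --pt "255 0 0 0.002 0" --pt "255 0 0 0.002 0" --pt "255 0 0 0 0" --pt "255 0 0 0 0"

```text
time_s: 24.47
position: [0.5764, -0.0693, 0.1113]
tcp_rot: [[1.0, -0.0, 0.001], [-0.0, -1.0, -0.0], [0.001, 0.0, -1.0]]
force: [-4.8, 1.2, 12.5]
opening: 0.004
grasp_force: 6.0
```

Request:
send_rows --pt "255 0 0 -0.006 0" --pt "255 0 0 -0.02 0" --pt "255 0 0 -0.03 0" --pt "255 0 0 -0.02 0" --pt "255 0 0 0 0" --pt "255 0 0 0 0" --pt "255 0 0 0 0" --pt "255 0 0 0 0" --pt "255 0 0 0 0"

```text
time_s: 25.22
position: [0.5756, -0.069, 0.1843]
tcp_rot: [[1.0, -0.0, -0.002], [-0.0, -1.0, 0.001], [-0.002, -0.001, -1.0]]
force: [-0.8, -0.0, 0.3]
opening: -0.002
grasp_force: 0.0
```

```bash
python3 lid.py; python3 objs.py
python3 - <<'E'
from h import *
p,d=capture('scene');S=pts('scene',d).reshape(-1,3)
for a in(.565,.6,.64,.68):
    k=S[(abs(S[:,0]-a)<.008)&(S[:,1]>-.14)&(S[:,1]<-.08)&(S[:,2]<.17)];print(a,np.median(k[:,2]))
E
```

```text
z 0.24 x 0.607 17
pink [3.987e-01 3.213e-01 3.999e-01 3.211e-01 1.490e-02 4.630e-02 6.900e+01]
blue [4.978e-01 3.505e-01 4.974e-01 3.505e-01 1.510e-02 4.330e-02 7.300e+01]
copper None
gold None
yel [ 3.912e-01 -3.484e-01  3.912e-01 -3.479e-01  1.420e-02  4.440e-02
  6.500e+01]
grey None
[ 0.5758 -0.0691  0.1847] 0.0016087232571734707
0.565 0.0990472937175258
0.6 0.09932591673692337
0.64 0.09950781310285917
0.68 0.09961871419596152
```

Request:
send_rows --pt "108 -0.0065 -0.035 0 0" --pt "108 -0.0065 -0.035 0 0" --pt "108 -0.0065 -0.035 0 0" --pt "108 -0.0065 -0.035 0 0" --pt "108 -0.0065 -0.035 0 0" --pt "108 -0.0065 -0.035 0 0" --pt "108 -0.0065 -0.035 0 0" --pt "108 -0.0065 -0.035 0 0" --pt "108 -0.0065 -0.035 0 0" --pt "108 -0.0065 -0.035 0 0" --pt "108 -0.0065 -0.035 0 0" --pt "108 -0.0065 -0.035 0 0" --pt "108 0 0 0.04 0" --pt "108 0 0 0.04 0" --pt "108 0 0 0.04 0" --pt "108 0 0 0 0" --pt "108 0 0 0 0" --pt "108 0 0 0 0"

```text
time_s: 26.87
position: [0.4996, 0.3511, 0.0672]
tcp_rot: [[1.0, -0.0, 0.002], [-0.0, -1.0, 0.001], [0.002, -0.001, -1.0]]
force: [-0.2, 0.0, 1.8]
opening: 0.576
grasp_force: 0.0
```

```bash
python3 objs.py
```

```text
pink [3.985e-01 3.217e-01 3.985e-01 3.214e-01 1.520e-02 4.350e-02 6.700e+01]
blue [4.968e-01 3.516e-01 4.975e-01 3.506e-01 1.450e-02 4.270e-02 3.300e+01]
copper None
gold None
yel [ 3.907e-01 -3.484e-01  3.910e-01 -3.486e-01  1.430e-02  4.340e-02
  6.600e+01]
grey None
[0.5005 0.3515 0.0685] 0.5775198208809044
```

Request:
send_rows --pt "108 -0.002 0 0.016 0" --pt "108 0 0 0.016 0" --pt "108 0 0 0.016 0" --pt "108 0 0 0 0" --pt "255 0 0 0 0" --pt "255 0 0 0 0" --pt "255 0 0 0 0" --pt "255 0 0 0 0" --pt "255 0 0 -0.02 0" --pt "255 0 0 -0.037 0" --pt "255 0 0 -0.037 0" --pt "255 0 0 -0.037 0" --pt "255 0 0 0 0" --pt "255 0 0 0 0"

```text
time_s: 28.08
position: [0.4982, 0.3516, 0.1522]
tcp_rot: [[1.0, 0.0, 0.007], [-0.0, -1.0, 0.003], [0.007, -0.003, -1.0]]
force: [-0.5, 0.2, 0.3]
opening: 0.339
grasp_force: 30.0
```

Request:
send_rows --pt "255 0.0037 0.034 0 0" --pt "255 0.0037 0.034 0 0" --pt "255 0.0037 0.034 0 0" --pt "255 0.0037 0.034 0 0" --pt "255 0.0037 0.034 0 0" --pt "255 0.0037 0.034 0 0" --pt "255 0.0037 0.034 0 0" --pt "255 0 0 0 0" --pt "255 0 0 0 0" --pt "255 0 0 0.03 0" --pt "255 0 0 0.03 0" --pt "255 0 0 0.025 0" --pt "255 0 0 0 0" --pt "255 0 0 0 0"

```text
time_s: 29.25
position: [0.5203, 0.1139, 0.0623]
tcp_rot: [[1.0, 0.001, -0.005], [0.001, -1.0, 0.0], [-0.005, -0.0, -1.0]]
force: [0.7, 0.3, 0.1]
opening: 0.341
grasp_force: 30.0
```

Release, then go above the pink spool (0.399, 0.3215).

Request:
send_rows --pt "255 0.003 0 0.005 0" --pt "255 0 0 0 0" --pt "128 0 0 0 0" --pt "128 0 0 0 0" --pt "128 0 0 0 0" --pt "128 0 0 0 0" --pt "128 0 0 -0.03 0" --pt "128 0 0 -0.03 0" --pt "128 0 0 -0.03 0" --pt "108 -0.0177 -0.0297 0 0" --pt "108 -0.0177 -0.0297 0 0" --pt "108 -0.0177 -0.0297 0 0" --pt "108 -0.0177 -0.0297 0 0" --pt "108 -0.0177 -0.0297 0 0" --pt "108 -0.0177 -0.0297 0 0" --pt "108 -0.0177 -0.0297 0 0" --pt "108 0 0 0.04 0" --pt "108 0 0 0.04 0" --pt "108 0 0 0 0" --pt "108 0 0 0 0"

```text
time_s: 30.92
position: [0.3994, 0.3197, 0.067]
tcp_rot: [[1.0, -0.0, -0.006], [-0.0, -1.0, -0.003], [-0.006, 0.003, -1.0]]
force: [0.6, 0.4, 1.0]
opening: 0.58
grasp_force: 0.0
```

```bash
python3 objs.py;python3 - <<'E'
from h import *
p,d=capture('top');print(blob(pts('top',d),.523,.114,r=.045,zlo=.05,zhi=.08))
E
```

```text
pink [3.975e-01 3.192e-01 3.970e-01 3.195e-01 1.150e-02 4.590e-02 2.300e+01]
blue None
copper None
gold None
yel [ 3.908e-01 -3.483e-01  3.904e-01 -3.487e-01  1.390e-02  4.620e-02
  6.300e+01]
grey None
[0.4014 0.3204 0.0691] 0.5791870338242597
[5.281e-01 1.146e-01 5.282e-01 1.145e-01 1.470e-02 7.520e-02 7.400e+01]
```

Request:
send_rows --pt "108 -0.001 -0.001 0.016 0" --pt "108 0 0 0.016 0" --pt "108 0 0 0.016 0" --pt "108 0 0 0 0" --pt "255 0 0 0 0" --pt "255 0 0 0 0" --pt "255 0 0 0 0" --pt "255 0 0 0 0" --pt "255 0 0 -0.02 0" --pt "255 0 0 -0.037 0" --pt "255 0 0 -0.037 0" --pt "255 0 0 -0.037 0" --pt "255 0 0 0 0" --pt "255 0 0 0 0"

```text
time_s: 32.18
position: [0.4018, 0.3225, 0.1546]
tcp_rot: [[1.0, -0.0, 0.006], [-0.0, -1.0, 0.003], [0.006, -0.003, -1.0]]
force: [0.0, 0.1, -0.8]
opening: 0.336
grasp_force: 30.0
```

Request:
send_rows --pt "255 0.013 0.0346 0 0" --pt "255 0.013 0.0346 0 0" --pt "255 0.013 0.0346 0 0" --pt "255 0.013 0.0346 0 0" --pt "255 0.013 0.0346 0 0" --pt "255 0.013 0.0346 0 0" --pt "255 0 0 0 0" --pt "255 0 0 0 0" --pt "255 0 0 0.03 0" --pt "255 0 0 0.03 0" --pt "255 0 0 0.028 0" --pt "255 0 0 0 0" --pt "255 0 0 0 0"

```text
time_s: 33.27
position: [0.4759, 0.1151, 0.0623]
tcp_rot: [[1.0, 0.001, -0.006], [0.001, -1.0, 0.0], [-0.006, -0.0, -1.0]]
force: [-0.6, -0.4, -0.2]
opening: 0.341
grasp_force: 30.0
```

Request:
send_rows --pt "255 0 0 0.005 0" --pt "255 0 0 0 0" --pt "128 0 0 0 0" --pt "128 0 0 0 0" --pt "128 0 0 0 0" --pt "128 0 0 -0.03 0" --pt "128 0 0 -0.03 0" --pt "128 0 0 -0.03 0" --pt "108 -0.0072 0.0386 0 0" --pt "108 -0.0072 0.0386 0 0" --pt "108 -0.0072 0.0386 0 0" --pt "108 -0.0072 0.0386 0 0" --pt "108 -0.0072 0.0386 0 0" --pt "108 -0.0072 0.0386 0 0" --pt "108 -0.0072 0.0386 0 0" --pt "108 -0.0072 0.0386 0 0" --pt "108 -0.0072 0.0386 0 0" --pt "108 -0.0072 0.0386 0 0" --pt "108 -0.0072 0.0386 0 0" --pt "108 -0.0072 0.0386 0 0"

```text
time_s: 34.93
position: [0.391, -0.3512, 0.1495]
tcp_rot: [[1.0, -0.001, 0.001], [-0.001, -1.0, -0.001], [0.001, 0.001, -1.0]]
force: [0.2, -0.4, -0.3]
opening: 0.575
grasp_force: 0.0
```

Request:
send_rows --pt "108 0 0 0 0" --pt "108 0 0 0.04 0" --pt "108 0 0 0.035 0" --pt "108 0 0 0 0" --pt "108 0 0 0 0"

```text
time_s: 35.35
position: [0.3908, -0.3477, 0.0727]
tcp_rot: [[1.0, -0.0, -0.003], [-0.0, -1.0, 0.004], [-0.003, -0.004, -1.0]]
force: [0.7, 1.1, 0.5]
opening: 0.575
grasp_force: 0.0
```

```bash
python3 objs.py;python3 - <<'E'
from h import *
p,d=capture('top');P=pts('top',d)
print(blob(P,.523,.114,r=.024,zlo=.05,zhi=.08),blob(P,.476,.114,r=.02,zlo=.05,zhi=.08))
E
```

```text
pink None
blue None
copper None
gold None
yel None
grey None
[ 0.3919 -0.349   0.0743] 0.5763156655062419
[5.281e-01 1.146e-01 5.280e-01 1.145e-01 1.470e-02 7.460e-02 7.400e+01] [4.760e-01 1.160e-01 4.760e-01 1.161e-01 1.480e-02 7.200e-02 7.600e+01]
```

Request:
send_rows --pt "108 0 0 0.02 0" --pt "108 0 0 0.018 0" --pt "108 0 0 0.016 0" --pt "108 0 0 0 0" --pt "255 0 0 0 0" --pt "255 0 0 0 0" --pt "255 0 0 0 0" --pt "255 0 0 0 0" --pt "255 0 0 -0.02 0" --pt "255 0 0 -0.037 0" --pt "255 0 0 -0.037 0" --pt "255 0 0 -0.037 0" --pt "255 0 0 0 0" --pt "255 0 0 0 0"

```text
time_s: 36.62
position: [0.3929, -0.3505, 0.1537]
tcp_rot: [[1.0, -0.0, 0.004], [-0.0, -1.0, -0.006], [0.004, 0.006, -1.0]]
force: [-0.1, 0.7, -0.7]
opening: 0.334
grasp_force: 30.0
```

Request:
send_rows --pt "255 0.0092 -0.0351 0 0" --pt "255 0.0092 -0.0351 0 0" --pt "255 0.0092 -0.0351 0 0" --pt "255 0.0092 -0.0351 0 0" --pt "255 0.0092 -0.0351 0 0" --pt "255 0.0092 -0.0351 0 0" --pt "255 0.0092 -0.0351 0 0" --pt "255 0.0092 -0.0351 0 0" --pt "255 0.0092 -0.0351 0 0" --pt "255 0.0092 -0.0351 0 0" --pt "255 0.0092 -0.0351 0 0" --pt "255 0.0092 -0.0351 0 0" --pt "255 0 0 0 0" --pt "255 0 0 0 0" --pt "255 0 0 0.03 0" --pt "255 0 0 0.03 0" --pt "255 0 0 0.028 0" --pt "255 0 0 0 0" --pt "255 0 0 0 0"

```text
time_s: 38.2
position: [0.5004, 0.0709, 0.0613]
tcp_rot: [[1.0, -0.002, -0.006], [-0.002, -1.0, 0.0], [-0.006, -0.0, -1.0]]
force: [0.6, 0.5, 0.1]
opening: 0.335
grasp_force: 30.0
```

Request:
send_rows --pt "255 0 0 0.004 0" --pt "255 0 0 0 0" --pt "130 0 0 0 0" --pt "130 0 0 0 0" --pt "130 0 0 0 0" --pt "130 0 0 -0.03 0" --pt "130 0 0 -0.03 0" --pt "130 0 0 -0.03 0" --pt "255 -0.025 -0.007 0 0" --pt "255 -0.025 -0.007 0 0" --pt "255 -0.025 -0.007 0 0" --pt "255 -0.025 -0.0065 0 0" --pt "255 0 0 0 0"

```text
time_s: 39.28
position: [0.3949, 0.1008, 0.1489]
tcp_rot: [[1.0, 0.002, -0.009], [0.002, -1.0, 0.0], [-0.009, -0.0, -1.0]]
force: [-0.9, -1.1, -0.5]
opening: 0.197
grasp_force: 0.0
```

```bash
python3 -c "
from h import *
q,d=capture('scene');t,d2=capture('top')
a=cv2.resize(q[130:310,260:420],(420,472));b=cv2.resize(t[120:240,260:385],(375,360))
o=np.zeros((472,800,3),np.uint8);o[:,:420]=a;o[:360,425:]=b;cv2.imwrite('pics/v5.png',o)
"; python3 objs.py
```

```text
pink None
blue None
copper None
gold None
yel None
grey None
[0.4035 0.0996 0.1494] 0.0686464880670375
```

View pics/v5.png

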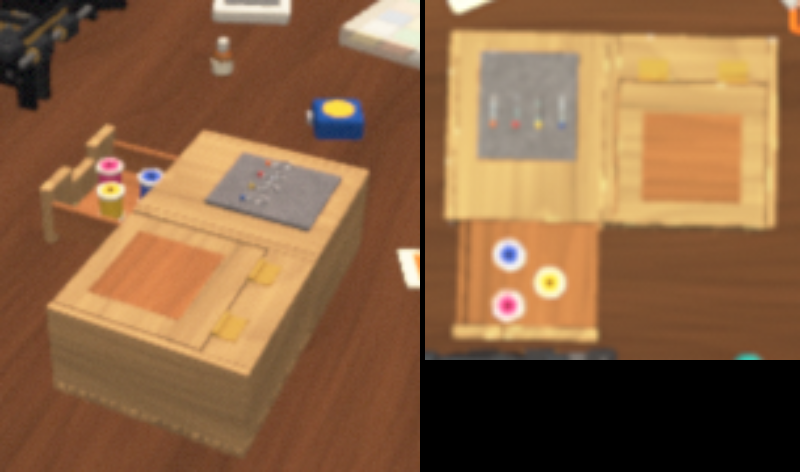

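Blue (508,254), yellow (549,282) and pink (508,305) stand in the drawer, and the lid is flush. Next I push the drawer home.

Request:
send_rows --pt "255 0 0.0025 0.03 0" --pt "255 0 0 0.03 0" --pt "255 0 0 0.027 0" --pt "255 0 0 0 0" --pt "255 0.01 0 0 0" --pt "255 0.01 0 0 0" --pt "255 0.008 0 0 0" --pt "255 0.008 0 0 0" --pt "255 0.008 0 0 0" --pt "255 0.008 0 0 0" --pt "255 0.008 0 0 0" --pt "255 0.008 0 0 0" --pt "255 0.008 0 0 0" --pt "255 0.008 0 0 0" --pt "255 0.008 0 0 0" --pt "255 0.008 0 0 0" --pt "255 0.008 0 0 0" --pt "255 0.008 0 0 0" --pt "255 0.008 0 0 0"

```text
time_s: 41.02
position: [0.527, 0.097, 0.0616]
tcp_rot: [[1.0, -0.0, -0.0], [-0.0, -1.0, -0.0], [-0.0, 0.0, -1.0]]
force: [-1.5, -1.2, 0.1]
opening: 0.009
grasp_force: 0.8
```

Request:
send_rows --pt "255 0.005 0 0 0" --pt "255 0.005 0 0 0" --pt "255 0.005 0 0 0" --pt "255 0.005 0 0 0" --pt "255 0.003 0 0 0" --pt "255 0.002 0 0 0" --pt "255 0 0 0 0" --pt "255 0 0 0 0"

```text
time_s: 41.68
position: [0.5498, 0.0971, 0.0617]
tcp_rot: [[1.0, -0.0, -0.004], [-0.0, -1.0, 0.0], [-0.004, -0.0, -1.0]]
force: [-5.1, -1.0, 1.7]
opening: 0.006
grasp_force: 2.5
```

Request:
send_rows --pt "255 0.0015 0 0 0" --pt "255 0.0015 0 0 0" --pt "255 0 0 0 0" --pt "255 0 0 0 0"

```text
time_s: 42.02
position: [0.5497, 0.0971, 0.0617]
tcp_rot: [[1.0, -0.0, -0.01], [-0.0, -1.0, -0.0], [-0.01, 0.0, -1.0]]
force: [-10.6, -2.5, 7.4]
opening: 0.004
grasp_force: 5.1
```

At the stop (the push force rises and the drawer no longer moves). I'll back off, clear the view and verify.

Request:
send_rows --pt "255 -0.01 0 0 0" --pt "255 -0.03 0 0 0" --pt "255 -0.03 0 0 0" --pt "255 -0.03 0 0 0" --pt "255 -0.02 0 -0.03 0" --pt "255 0 0.03 -0.03 0" --pt "255 0 0.035 -0.03 0" --pt "255 0 0.035 0 0" --pt "255 0 0.035 0 0" --pt "255 0 0.035 0 0" --pt "255 0 0 0 0" --pt "255 0 0 0 0"

```text
time_s: 43.02
position: [0.4361, -0.0713, 0.1489]
tcp_rot: [[1.0, -0.005, 0.004], [-0.005, -1.0, -0.001], [0.004, 0.001, -1.0]]
force: [0.4, 1.5, 0.2]
opening: 0.007
grasp_force: 0.0
```

```bash
python3 -c "
from h import *
q,d=capture('scene');t,d2=capture('top')
a=cv2.resize(q[130:310,260:420],(420,472));b=cv2.resize(t[120:260,165:480],(380,169))
c=cv2.resize(t[180:215,260:385],(380,106))
o=np.zeros((472,800,3),np.uint8);o[:,:420]=a;o[:169,420:]=b;o[200:306,420:]=c;cv2.imwrite('pics/v6.png',o)
P=pts('top',d2).reshape(-1,3)
for lo,hi in((.06,.092),(.096,.108)):
  for y0,y1 in((.03,.075),(.12,.155),(-.14,-.02)):
    k=P[(P[:,2]>lo)&(P[:,2]<hi)&(P[:,1]>y0)&(P[:,1]<y1)&(P[:,0]>.4)&(P[:,0]<.6)];print(lo,y0,len(k),k[:,0].min() if len(k) else 0)
"
```

```text
0.06 0.03 13 0.5586769477019361
0.06 0.12 3 0.5625842010083729
0.06 -0.14 29 0.5537467775303232
0.096 0.03 193 0.5606404571872234
0.096 0.12 136 0.5617736199063362
0.096 -0.14 569 0.5525400217708947
```

View pics/v6.png

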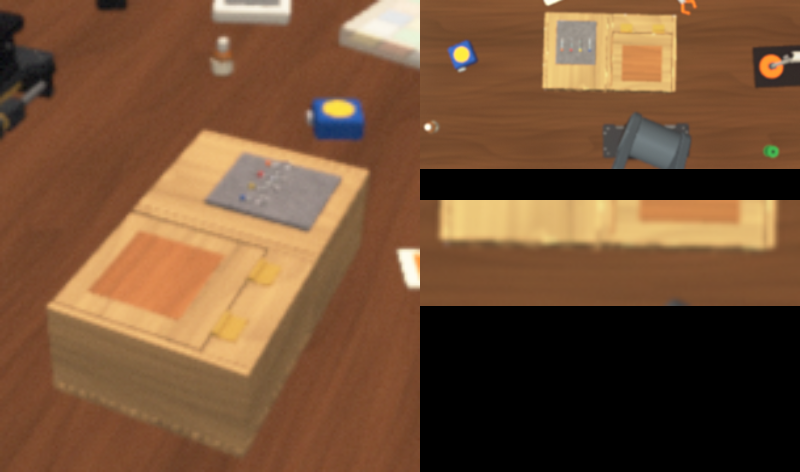

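The drawer is flush with the chest front, the lid is shut, and the bystanders haven't moved.

```bash
python3 -c "
from rig import hand_in
print(hand_in())"
```

```text
the job is handed in; nothing more can be done
None
```

I handed the job in at about 43 s. My last checks showed all three jars in the well, all three spools in the drawer, the lid latched flush, the drawer home against its stop, and the vise, amber bottle and tape measure in place. The grey jar slipped from the grip on the way and lies on its side in the well.

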